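# Erect the fold-flat vanity organiser around the spray can

### The arm

A 7-joint arm with a two-finger parallel gripper is mounted at the origin on the work surface. World frame = base frame: x ahead of the robot, y to its left, z up, the work surface at z = 0. Lengths are in mm, angles in rad, forces in N, time in s.
With the tool pointing down it reaches from about 400 to 875 mm from the base axis. Payload 6.5 kg.
Tool frame: the origin (TCP) lies at the very end of the fingers, on their centre line; the grasp point (between the pads) lies 19 mm behind it (hold_point_z is the distance from the TCP to the grasp point, in mm); z points along the fingers, y is the direction in which the jaws open and shut (so a half turn about z gives the same grasp; the last joint's range is limited). The gripper opens to 85 mm and grips with 20 to 120 N. Pads are 22 mm wide; open, the fingers measure 114 mm over their backs; the gripper's body (76 mm by 85 mm) begins 54 mm behind the grasp point. The pads swing forward as they close: fully open they stand 13 mm farther back than shut.
Start: joints at [1.266, 0.536, -0.004, 1.538, 0.003, 1.067, -0.071], TCP at [153.744, -631.548, 193.19] pointing down, gripper open.
Joint ranges: [-2.7, 2.7], [-0.37, 2.16], [-1.27, 1.26], [0.24, 2.4], [-1.31, 4.45], [0.19, 1.91], [-2.76, 2.76]. Speed limits (rad/s): [2.39, 2.39, 3.14, 3.14, 3.14, 3.14, 3.14].

### API

Orientations are given as a unit quaternion [w, x, y, z].
In Python, from bench import move_to, line_to, goto_joints, gripper_open, grasp, wait, ik, read_camera, MotionError, hand_in, read_t, read_joint_pos, read_qvel, read_tau, read_position, read_orientation, read_wrist_force, read_wrist_torque, read_opening, hold_point_z gives the robot as it stands. Calls block until the motion is done:
- move_to(position, orientation): joint-space move of the TCP to a pose.
- line_to(position, orientation=None, rate=150, stop_force=None): straight line of the TCP; orientation=None keeps the orientation; rate is the mean speed in mm/s. With stop_force (N) it stops when the force on the tool has changed by that much, and returns True; else False.
- goto_joints(angles): joint-space move.
- gripper_open() and grasp(strength=None): open the fingers fully, or close them until they stop; strength is the grip in N (None keeps the last).
- wait(seconds).
- ik(position, orientation): joint angles nearest the present ones, or None.
- read_camera(name): name is "scene" or "top"; returns a dict with "color" (400x640x3 uint8, red, green, blue), "fx", "fy", "cx", "cy" (pixels), "R" (3x3) and "t" (3): a world point X has camera coordinates R X + t. Camera axes: x right, y down, z forward; pixel columns grow to the right and rows downward; lengths in mm; the calibration is good to about 2 mm. A picture is of the moment at which its call begins. There is no depth.
A pose or a line that the arm cannot do raises MotionError and nothing moves.
- hand_in(): hands the job in, once; it reports no verdict.
Readings, each from a call of its own:
- read_t(): time.
- read_joint_pos(): joint angles.
- read_qvel(): joint speeds.
- read_tau(): joint torques, N m.
- read_position(): TCP position.
- read_orientation(): TCP orientation.
- read_wrist_force(): force on the tool from outside, world axes, zero at the start.
- read_wrist_torque(): the same for the moment, N m.
- read_opening(): opening from 0.0 (shut) to 1.0 (fully open).
Only numpy, scipy, OpenCV 4.12 (cv2) and the standard library are available. Lean on these libraries where they do the work, as an engineer would, in place of code of your own. Each camera call takes 0.05 s, during which the arm holds its last target. There are 200 camera calls.

### The job

Put up the fold-flat wooden organiser on the vanity counter: first stand its left and right walls upright while the spray can still lies on the flat front wall, then roll the can off the front wall onto the base without lifting it, and last raise the front wall to close the box with the can lying inside. Leave the jar, the perfume bottle, the hairbrush and the straightener stand where they are.

Things in the scene. Friction and masses are not known exactly. Their poses are not given: they have to be found in the camera images.
- organiser: Fixed brown wooden organiser, turned up to 86 degrees: square base 124 x 124 mm, 18 mm thick, fixed back wall (8 mm thick, top at 78 mm) on its +x side, hinged walls on its -x (front), +y (left), -y (right) sides. Origin: centre of the base's underside, on the counter; z up. Hinge lines: the base's upper edges, 62 mm from the origin, 18 mm above the counter.
- front_wall (a joint): Hinge of the front wall (across from the back wall), rad: 0 flat (at the start), 1.571 upright (stop). Each hinged wall: 122 mm wide, 50 mm high, 8 mm thick, plain wood, with a pull tab in the middle of its free edge. Flat, its upper face (later the inner face) is flush with the base, 10 mm of air beneath. Stiff hinges: a wall stays where it is left; about 2 N at the tab moves it.
- left_wall (a joint): Hinge of the left wall (organiser +y side), rad: 0 flat, 1.571 upright (stop); starts between 0 and 0.5. Same wall and tab as the front.
- right_wall (a joint): Hinge of the right wall (organiser -y side), rad: 0 flat, 1.571 upright (stop); starts between 0 and 0.5. Same wall and tab as the front.
- front_tab (a point): Grip point in the middle of the front wall's pull tab, 67 mm from the hinge line, mid-thickness; moves with the wall. The tab is 22 mm wide (along the hinge), 8 mm thick and reaches from 50 to 82 mm from the hinge line. Pinched across its width, it can pivot between the fingers as the wall rises.
- left_tab (a point): The same point of the left wall's pull tab.
- right_tab (a point): The same point of the right wall's pull tab.
- can: Plain aluminium spray can with a grey cap, 44 mm in diameter, 100 mm long, about 180 g, lying on the flat front wall parallel to its hinge, its axis about 26 mm outside the hinge line; rolls easily. Origin: on its axis, mid-length (40 mm above the counter on the wall or base); x along its axis; z is up at the start and turns as it rolls.
- jar: Bystander: round orange ceramic jar with a knobbed lid, 70 mm in diameter, 94 mm high, standing in a corner between the front wall and one side wall. Origin: centre of its underside.
- perfume: Bystander: amber glass perfume bottle 58 x 44 x 66 mm with a black cap, 95 mm high in all, standing in the other corner beside the front wall. Origin: centre of its underside.
- brush: Bystander: dark wooden paddle hairbrush 207 mm long, 60 mm wide, 33 mm high, lying pointing away from the robot on its right (-y) side, bristles up. Origin: under the place where handle and head meet; x points to the head.
- stand: Bystander: black straightener stand with the closed straightener upright in it, foot 100 x 120 mm, 215 mm high. Origin: centre of its underside.

How it is judged:
By the outcome, as a careful person would: the job done as asked, in the order asked, and still so for the second after the job is handed in, with the robot touching nothing.
It also fails if it takes over 67 s, if anything falls off the work surface, if the arm or the gripper's body presses on something with over 40 N, if the wrist force passes 120 N, or if a joint passes its speed limit or range.

## Working session

There is one attempt and no reset: what is moved stays moved. The work goes in short steps, each a Python script; the robot and the scene stay as the last script left them, time stands still between calls to the robot, and variables do not carry over. Pictures are saved under pics/ and viewed, about 8 in all and at most 12, crops included, and the job is handed in when it is done.

```bash
mkdir -p pics; ls; python3 - <<'E'
from bench import *
import cv2,numpy as np
for n in("scene","top"):
    c=read_camera(n); cv2.imwrite(f"pics/{n}0.png",c["color"][:,:,::-1])
    print(n,c["fx"],c["fy"],c["cx"],c["cy"],np.round(c["R"],4).tolist(),c["t"], -np.array(c["R"]).T@c["t"])
print(read_t(),hold_point_z if not callable(hold_point_z) else hold_point_z(),read_orientation())
E
```

```text
pics
scene 513.8647486693416 513.8647486693416 320.8449255889841 207.28719571209896 [[-0.7087, 0.7054, -0.0084], [0.5364, 0.5311, -0.6559], [-0.4582, -0.4694, -0.7548]] [ 381.16962909 -249.20064176 1760.01612409] [1210.30475404  689.56077627 1168.2107435 ]
top 396.8789495284242 396.8789495284242 322.2662240635014 196.8568668297485 [[0.0061, -0.9999, -0.013], [-0.9815, -0.0035, -0.1915], [0.1915, 0.0139, -0.9814]] [ 17.45467405 547.93433473 992.47755999] [ 347.66429444    5.5885575  1079.1879884 ]
0.1 18.700000000000003 [-7.50493199e-04  9.92877243e-01  1.19139395e-01 -1.45064527e-04]
```

View pics/top0.png

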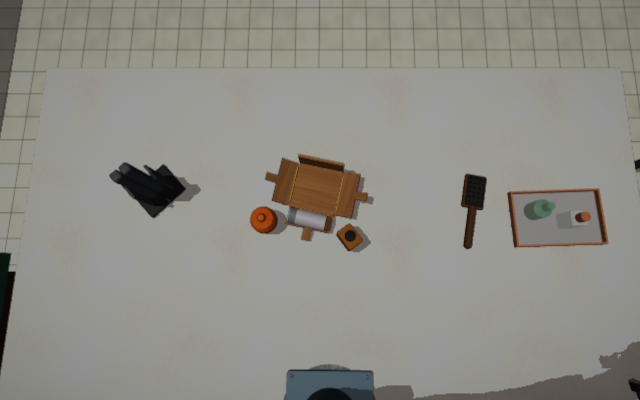

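View pics/scene0.png

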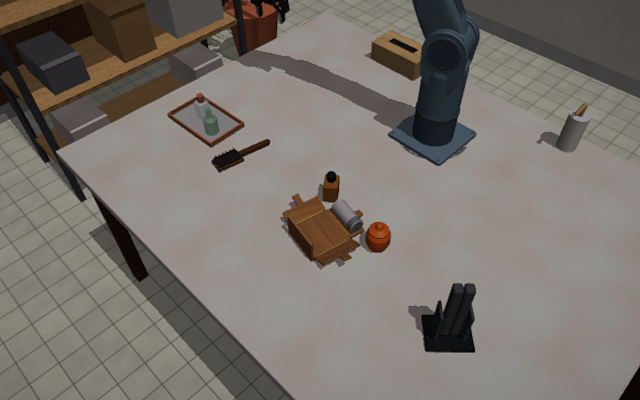

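Overview: organiser centred at about (322,190) in top, turned slightly. The jar is at (264,220), front-left, and the perfume at (349,237), front-right. I'll enlarge both views.

```bash
python3 - <<'E'
import cv2
a=cv2.imread("pics/top0.png")[140:260,240:390]; cv2.imwrite("pics/top0c.png",cv2.resize(a,None,fx=5,fy=5,interpolation=cv2.INTER_CUBIC))
a=cv2.imread("pics/scene0.png")[160:280,260:410]; cv2.imwrite("pics/scene0c.png",cv2.resize(a,None,fx=5,fy=5,interpolation=cv2.INTER_CUBIC))
E
```

```text
(no output)
```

View pics/top0c.png

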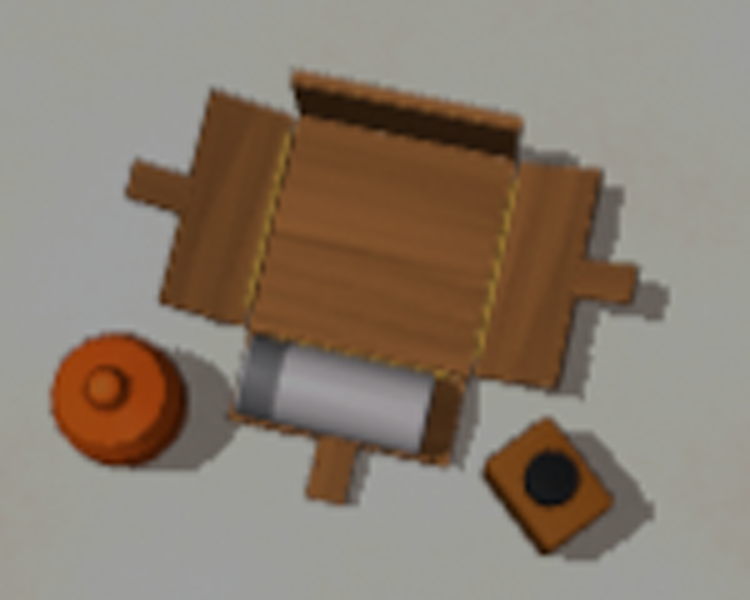

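View pics/scene0c.png

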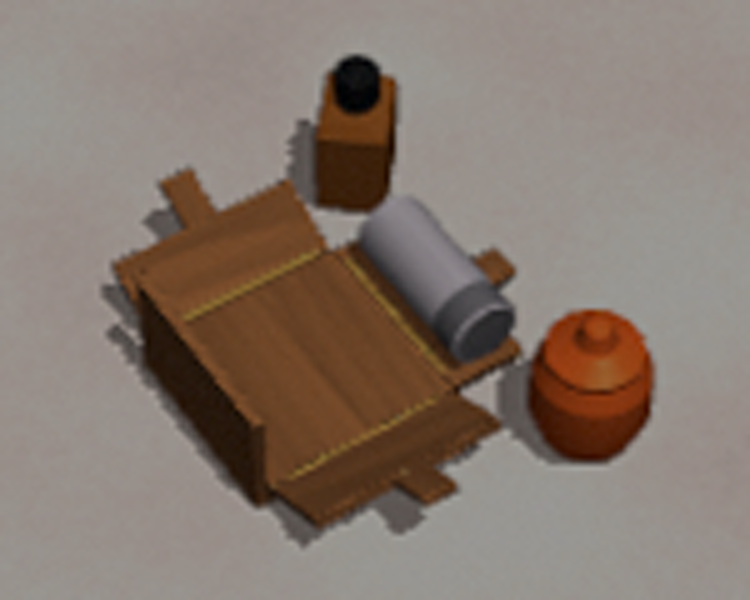

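```bash
cat > h.py <<'E'
from bench import *
import numpy as np, cv2
from scipy.optimize import least_squares
from scipy.spatial.transform import Rotation as Ro
CAM={}
def cam(n):
    if n not in CAM: CAM[n]=read_camera(n)
    return CAM[n]
def proj(n,X):
    c=cam(n); p=np.asarray(X)@np.array(c["R"]).T+c["t"]
    return np.array([c["fx"],c["fy"]])*p[...,:2]/p[...,2:]+[c["cx"],c["cy"]]
def back(n,uv,z):
    c=cam(n); R=np.array(c["R"]); C=-R.T@c["t"]
    d=R.T@np.array([(uv[0]-c["cx"])/c["fx"],(uv[1]-c["cy"])/c["fy"],1]); return C+d*(z-C[2])/d[2]
def crop(uv,o): return (np.array(uv)+.5)/5-.5+o
OUT={"l":np.array([0,1,0.]),"r":np.array([0,-1,0.]),"f":np.array([-1,0,0.])}
SIDE={"l":np.array([1,0,0.]),"r":np.array([1,0,0.]),"f":np.array([0,1,0.])}
def wall(w,r,s,a,depth=0):  # organiser frame; depth = below the upper face
    o=OUT[w]; up=np.array([0,0,1.])
    return o*62+up*18+SIDE[w]*s+r*(np.cos(a)*o+np.sin(a)*up)+depth*(np.sin(a)*o-np.cos(a)*up)
def world(p,pose):
    c,s=np.cos(pose[2]),np.sin(pose[2]); p=np.asarray(p)
    return np.array([pose[0]+c*p[0]-s*p[1],pose[1]+s*p[0]+c*p[1],p[2]])
def down(phi): # tool down, jaws along world angle phi
    y=np.array([np.cos(phi),np.sin(phi),0]); z=np.array([0,0,-1.])
    q=Ro.from_matrix(np.c_[np.cross(y,z),y,z]).as_quat(); return [q[3],*q[:3]]
E
cat > fit.py <<'E'
from h import *
T=np.array([240,140]); S=np.array([260,160])
def obs(al,ar):
    H=lambda w,s:wall(w,0,s,0)
    W=lambda w,r,s:wall(w,r,s,{"l":al,"r":ar,"f":0}[w])
    return [("top",(212,90),W("l",50,61)),("top",(162,300),W("l",50,-61)),("top",(600,170),W("r",50,61)),("top",(557,388),W("r",50,-61)),
    ("top",(133,180),W("l",82,0)),("top",(635,283),W("r",82,0)),("top",(329,500),W("f",82,0)),("top",(230,413),W("f",50,61)),("top",(448,461),W("f",50,-61)),
    ("top",(247,327),H("f",62)),("top",(470,375),H("f",-62)),
    ("scene",(503,262),W("f",82,0)),("scene",(445,487),W("l",82,0)),("scene",(178,180),W("r",82,0)),("scene",(500,425),W("l",50,-61)),("scene",(318,525),W("l",50,61)),
    ("scene",(290,183),W("r",50,-61)),("scene",(115,262),W("r",50,61)),("scene",(520,350),W("f",50,61))]
def res(p): return np.concatenate([proj(n,world(X,p[:3]))-crop(uv,T if n=="top" else S) for n,uv,X in obs(p[3],p[4])])
r=least_squares(res,[500,10,-.2,.2,.2],loss="soft_l1",x_scale=[10,10,.1,.1,.1])
p=r.x; print(p); print(np.round(res(p).reshape(-1,2),1).tolist())
np.save("pose.npy",p)
c,s=np.cos(p[2]),np.sin(p[2])
def loc(X): d=X-[p[0],p[1],0]; return np.round([c*d[0]+s*d[1],-s*d[0]+c*d[1],X[2]],1)
print("can ends", [loc(back("top",crop(u,T),40)) for u in [(251,376),(424,413)]], loc(back("scene",crop((485,333),S),40)))
print("jar",loc(back("top",crop((104,385),T),92)),"perf",loc(back("top",crop((552,478),T),95)))
phi=p[2]
for w,a0 in (("l",p[3]),("r",p[4]),("f",0)):
  for a in (a0,.8,1.57):
    P=world(wall(w,70,0,a,4),p[:3]); 
    for f in (phi,phi+np.pi) if w!="f" else (phi+np.pi/2,phi-np.pi/2):
      q=ik([P[0],P[1],max(P[2]-10,3)],down(f)); print(w,round(a,2),np.round(P),None if q is None else np.round(q,2))
E
python3 fit.py
```

```text
[ 5.79515277e+02  3.80136787e+01 -2.06528285e-01  4.02084209e-01
  3.54503899e-01]
[[-0.1, -0.6], [-0.6, 0.3], [0.3, -0.4], [-0.0, -0.3], [-0.7, -0.7], [0.3, 0.1], [-1.0, -0.1], [-0.7, 0.9], [0.1, 0.8], [-0.2, 0.1], [-0.1, -0.0], [0.6, -1.3], [-0.7, 1.4], [-1.0, -0.5], [0.2, -0.9], [-0.6, -0.7], [-0.5, -0.8], [-0.9, 0.6], [0.7, -0.7]]
can ends [array([-90.1,  50.5,  40. ]), array([-90.2, -43.2,  40. ])] [-88.3  54.6  40. ]
jar [-116.6  115.4   92. ] perf [-115.5 -113.9   95. ]
l 0.4 [606. 163.  42.] [ 0.13  0.81 -0.69  1.67  0.63  0.89 -1.02]
l 0.4 [606. 163.  42.] [ 0.34  1.01 -1.08  1.66  0.98  1.11  1.91]
l 0.8 [603. 149.  65.] [ 0.19  0.79 -0.74  1.68  0.64  0.93 -1.  ]
l 0.8 [603. 149.  65.] [ 0.37  0.96 -1.08  1.67  0.93  1.12  1.95]
l 1.57 [593. 103.  88.] [ 0.24  0.7  -0.69  1.72  0.54  0.91 -0.88]
l 1.57 [593. 103.  88.] [ 0.46  0.89 -1.08  1.71  0.87  1.1   2.03]
r 0.35 [553. -88.  39.] [ 0.43  0.67 -0.47  1.86  0.44  0.72 -0.5 ]
r 0.35 [553. -88.  39.] [-0.65  0.96  1.08  1.93 -1.06  0.98 -2.38]
r 0.8 [556. -73.  65.] [ 0.42  0.63 -0.49  1.85  0.41  0.76 -0.5 ]
r 0.8 [556. -73.  65.] [ 0.8   0.87 -1.08  1.83  0.91  1.03  2.27]
r 1.57 [566. -27.  88.] [ 0.35  0.6  -0.51  1.83  0.39  0.81 -0.57]
r 1.57 [566. -27.  88.] [ 0.71  0.84 -1.08  1.81  0.85  1.05  2.23]
f 0 [450.  65.  14.] [ 0.12  0.59 -0.45  2.13  0.5   0.52  0.67]
f 0 [450.  65.  14.] [-0.04  0.56 -0.24  2.14  0.28  0.47 -2.28]
f 0.8 [468.  61.  65.] [ 0.41  0.6  -0.8   2.06  0.64  0.74  0.57]
f 0.8 [468.  61.  65.] [ 0.08  0.49 -0.37  2.08  0.29  0.62 -2.27]
f 1.57 [515.  52.  88.] [ 0.42  0.62 -0.8   1.94  0.59  0.83  0.67]
f 1.57 [515.  52.  88.] [ 0.11  0.51 -0.38  1.96  0.27  0.72 -2.21]
```

Fit residuals are about 0.6 px, and jar, perfume and can all land where they should. I'll raise the right wall first, then the left.

```bash
cat > raise_.py <<'E'
from h import *
p=np.load("pose.npy")
def raise_wall(w,a0,n=7,r=68,drop=10,zmin=3):
    f=p[2] if w!="f" else p[2]-np.pi/2
    q=down(f)
    def pt(a,over=0):
        P=world(wall(w,r,0,a,4)-OUT[w]*over,p[:3]); P[2]=max(P[2]-drop,zmin); return P
    P=pt(a0); move_to(P+[0,0,90],q)
    print("descend hit",line_to(P,rate=120,stop_force=12),read_position(),P)
    grasp(40); print("opening",read_opening()*85, read_wrist_force())
    for a in np.linspace(a0,np.pi/2,n+1)[1:]:
        line_to(pt(a),rate=90)
    print("F at 90deg",read_wrist_force())
    print("stop hit",line_to(pt(np.pi/2,5),rate=25,stop_force=12),read_wrist_force(),read_position()-pt(np.pi/2))
    gripper_open(); line_to(read_position()+np.array([0,0,80]),rate=200)
    print(w,"t",read_t())
E
python3 - <<'E'
from raise_ import *
raise_wall("r",p[4])
c=read_camera("scene")["color"][160:280,260:410,::-1]
cv2.imwrite("pics/r1.png",cv2.resize(c,None,fx=4,fy=4,interpolation=cv2.INTER_CUBIC))
E
```

```text
descend hit False [554.12148731 -86.43880941  28.4540146 ] [553.43940333 -86.44418622  27.85323531]
opening -0.16346130445138224 [ 0.21758314  0.54113201 -0.13294978]
F at 90deg [-0.01096489 -0.59094065 -0.01518859]
stop hit False [-0.56155062  0.27091626 -0.07546684] [ 1.03345792  4.97849895 -0.02044287]
r t 7.95
```

View pics/r1.png

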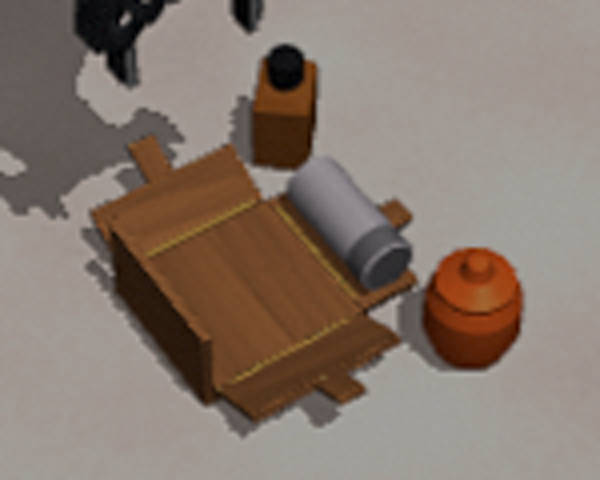

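The fingers shut on nothing, so the right wall is still flat-ish at tab (150,155) in the crop. I'll check the TCP against the image and how well the wall angle is determined.

```bash
cat >> fit.py <<'E'
print("---"); J=r.jac; print("sd",np.sqrt(np.diag(np.linalg.inv(J.T@J)))*0.7)
P=read_position(); print("tcp",P,"scene",proj("scene",P),"top",proj("top",P), read_orientation(), down(p[2]))
for a in (0,.15,.35,.5):
  print(a,[np.round(((proj(n,world(wall("r",82,0,a),p[:3]))-o)+.5)*5-.5) for n,o in(("top",T),("scene",S))])
a=cam("top")["color"][120:260,230:400,::-1]; cv2.imwrite("pics/t2.png",cv2.resize(a,None,fx=4,fy=4,interpolation=cv2.INTER_CUBIC))
E
python3 fit.py | sed -n '/---/,$p'
```

```text
---
sd [0.56325038 0.64280657 0.00475191 0.0367496  0.03813918]
tcp [565.92609517 -21.81531447 154.63685302] scene [307.3509764  185.66908388] top [339.29920274 181.35768627] [-0.00082515  0.77623084  0.63044752 -0.00096624] [np.float64(0.0), np.float64(0.7762290917540263), np.float64(0.6304509474294725), np.float64(0.0)]
0 [array([641., 296.]), array([171., 204.])]
0.15 [array([641., 291.]), array([170., 191.])]
0.35 [array([637., 284.]), array([173., 178.])]
0.5 [array([629., 278.]), array([176., 170.])]
```

View pics/t2.png

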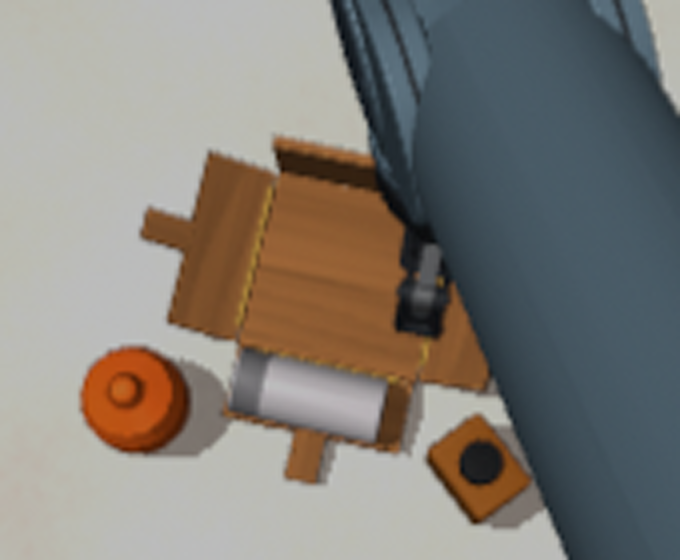

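The TCP agrees with the image, so the pads were too shallow and only the tips met the tab. I'll go deeper, so the pad centre is on the tab, and abort if nothing is held.

```bash
sed -i 's/n=7,r=68,drop=10,zmin=3/n=7,r=72,drop=18,zmin=3/; s/^    grasp(40); \(.*\)$/    grasp(40); \1\n    if read_opening()*85<10: gripper_open(); print("MISSED"); return/' raise_.py
python3 - <<'E'
from raise_ import *
raise_wall("r",p[4])
c=read_camera("scene")["color"][160:280,260:410,::-1]
cv2.imwrite("pics/r2.png",cv2.resize(c,None,fx=4,fy=4,interpolation=cv2.INTER_CUBIC))
E
```

```text
descend hit False [553.45864184 -89.9286723   21.94982439] [552.6701548  -90.11574212  21.24173593]
opening 0.01462781503594365 [ 0.18602131  0.47474069 -0.05796262]
MISSED
```

```bash
python3 - <<'E'
from raise_ import *
a=read_camera("scene"); b=read_camera("top")
P=read_position(); print(P,proj("scene",P),proj("top",P),read_t(),read_opening())
A=cv2.resize(a["color"][150:270,255:355],None,fx=4,fy=4,interpolation=cv2.INTER_CUBIC)
B=cv2.resize(b["color"][140:260,300:400],None,fx=4,fy=4,interpolation=cv2.INTER_CUBIC)
cv2.imwrite("pics/m.png",np.hstack([A,B])[:,:,::-1])
E
```

```text
[552.65979779 -90.10404837  21.23062579] [295.95303667 202.41434222] [363.07092061 197.50547987] 11.225 1.0001935938889757
```

View pics/m.png

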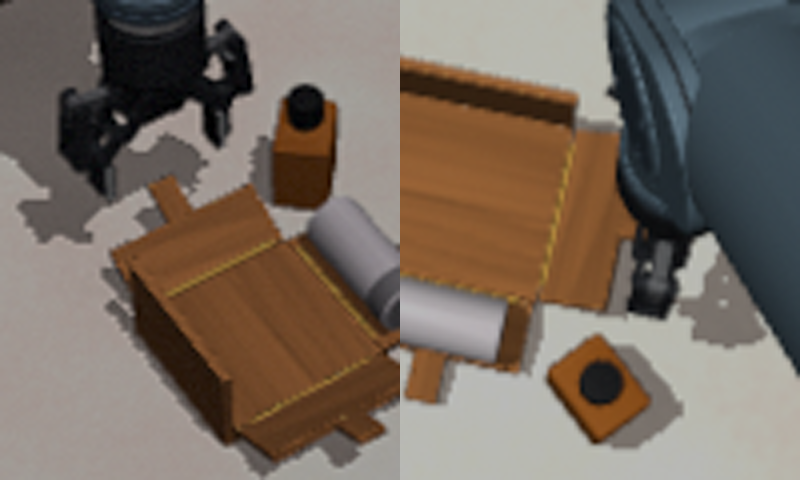

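Both finger tips sit roughly 20–35 mm higher than the given tool frame implies. I'll probe the counter with the fingers shut to settle the real tip height.

```bash
python3 - <<'E'
from raise_ import *
P=read_position(); line_to(P+[0,0,60],rate=250)
X=np.array([530,-185,60.]); move_to(X,down(p[2])); grasp(40); print(read_opening())
c=read_camera("scene")["color"]; print(proj("scene",read_position()))
print(line_to([530,-185,-30],rate=60,stop_force=5),read_position(),read_wrist_force(),read_t())
line_to(read_position()+np.array([0,0,5]))
b=read_camera("scene")["color"]; Q=read_position(); print(Q,proj("scene",Q))
u,v=proj("scene",Q).astype(int); print(u,v)
A=cv2.resize(b[v-60:v+40,u-50:u+50],None,fx=5,fy=5,interpolation=cv2.INTER_CUBIC); cv2.circle(A,(252,302),4,(255,0,0),-1)
cv2.imwrite("pics/probe.png",A[:,:,::-1])
E
```

```text
0.0018045562909959074
[279.47138761 173.4788289 ]
False [ 530.28279253 -185.09060098  -29.66795139] [-0.32510841  1.08007241 -0.24068776] 14.6167
[ 530.61501261 -185.19955265  -24.25849322] [281.1395075  192.38812482]
281 192
```

View pics/probe.png

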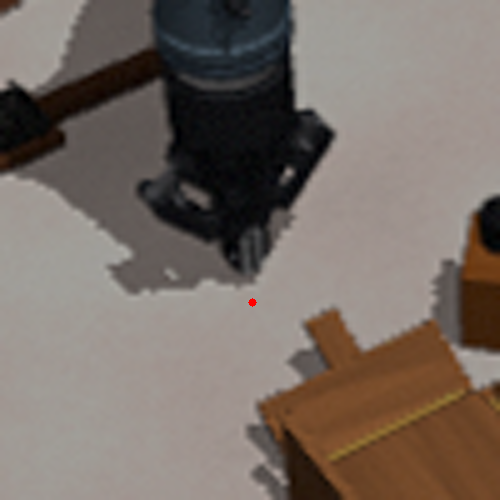

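Real finger tips are well above the reported TCP: at reported z = −24 there is still no contact, and the image shows the tip about 5 px higher. I'll probe on down to contact.

```bash
python3 - <<'E'
from raise_ import *
P=read_position()
print(line_to([P[0],P[1],-65],rate=40,stop_force=4),read_position(),read_wrist_force(),read_t())
line_to(read_position()+np.array([0,0,4]),rate=60); print(read_position(),read_wrist_force())
E
```

```text
True [ 530.49683014 -185.12912012  -37.96777195] [-1.17567735  0.47217027  6.88861889] 15.425
[ 530.50600598 -185.11747126  -34.10408491] [-0.4261851  -0.50457215  0.24298005]
```

Shut-finger contact came at reported z ≈ −37.6, so the true tip is 37.5 mm (about 2×18.7) above the reported TCP. I'll apply that offset with the tool pointing down and retry the right wall.

```bash
sed -i 's/P\[2\]=max(P\[2\]-drop,zmin); return P/P[2]=max(P[2]-drop,zmin)-TZ; return P/; s/^p=np.load/TZ=37.5\np=np.load/' raise_.py
python3 - <<'E'
from raise_ import *
line_to(read_position()+np.array([0,0,90]),rate=250); gripper_open()
raise_wall("r",p[4])
c=read_camera("scene")["color"][160:280,260:410,::-1]
cv2.imwrite("pics/r3.png",cv2.resize(c,None,fx=4,fy=4,interpolation=cv2.INTER_CUBIC))
E
```

```text
descend hit False [553.27953858 -90.21759115 -15.71855679] [552.6701548  -90.11574212 -16.25826407]
opening 21.243954588840953 [-5.53942231 -0.79063155  2.51056147]
F at 90deg [-7.30986453 -1.03490111 -4.40272898]
stop hit True [-0.79084427 -0.34734462  6.0846948 ] [-1.95260497  0.28853828  0.7715291 ]
r t 22.4083
```

Tab gripped at 21.2 mm and the wall raised. Now the left wall, then a look.

```bash
python3 - <<'E'
from raise_ import *
raise_wall("l",p[3])
line_to(read_position()+np.array([-60,0,60]),rate=250)
a=read_camera("scene")["color"][150:270,260:400]; b=read_camera("top")["color"][140:260,250:390]
cv2.imwrite("pics/lr.png",cv2.resize(np.hstack([a,b])[:,:,::-1],None,fx=2.85,fy=2.85,interpolation=cv2.INTER_CUBIC))
o=np.array([260,150])
for w in "lr":
  for ang in (1.57,1.45,1.3): print(w,ang,np.round((proj("scene",world(wall(w,82,0,ang),p[:3]))-o+.5)*2.85))
E
```

```text
descend hit False [606.83960148 165.33480862 -12.27129121] [606.13723063 165.07793103 -13.00471256]
opening 20.789291057709416 [-5.03406513  1.38790831  1.17576567]
F at 90deg [-7.45062131  3.38549968 -2.05598684]
stop hit False [-6.98947614  6.34547069 -3.01591525] [-2.35937962 -4.10081331  1.37346603]
l t 28.3
l 1.57 [207. 224.]
l 1.45 [213. 231.]
l 1.3 [220. 241.]
r 1.57 [137. 141.]
r 1.45 [131. 136.]
r 1.3 [125. 130.]
```

View pics/lr.png

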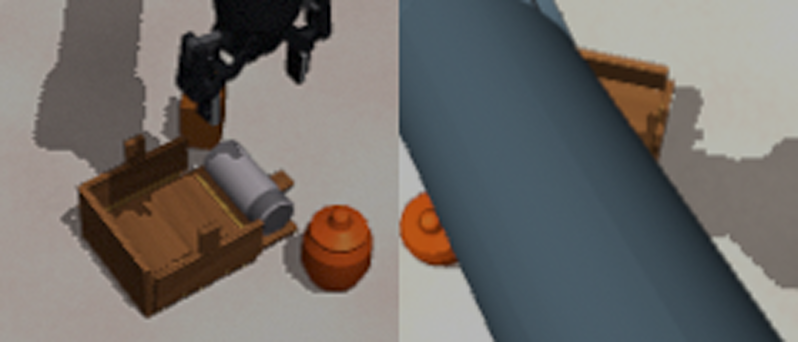

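Both side walls are up: left tab tip (208,226) matches 90°, right tab tip (134,138) may be about 2° short. I'll nudge the right wall onto its stop from outside, then roll the can.

```bash
python3 - <<'E'
from raise_ import *
def L(x,y,z): return world([x,y,z-TZ],p[:3])
print(ik(L(-132,3,30),down(p[2]-np.pi/2)) is not None, ik(L(-131,0,3),down(p[2]-np.pi/2)) is not None)
grasp(40)
q=down(p[2])
move_to(L(0,-105,140),q); line_to(L(0,-105,60),rate=200)
print("nudge",line_to(L(0,-76,60),rate=40,stop_force=8),read_position()-L(0,-81,60),read_wrist_force())
line_to(L(0,-105,60),rate=150); line_to(L(0,-105,140),rate=250)
q=down(p[2]-np.pi/2)
move_to(L(-136,3,110),q); print("down",line_to(L(-136,3,30),rate=200,stop_force=10))
print("push",line_to(L(-20,3,30),rate=42,stop_force=15),read_position()-L(-20,3,30),read_wrist_force())
wait(.3); line_to(L(-136,3,32),rate=200); line_to(L(-136,3,110),rate=250); print(read_t())
a=read_camera("scene")["color"][150:270,260:400]; b=read_camera("top")["color"][140:260,250:390]
cv2.imwrite("pics/can.png",cv2.resize(np.hstack([a,b])[:,:,::-1],None,fx=2.85,fy=2.85,interpolation=cv2.INTER_CUBIC))
E
```

```text
True True
nudge True [ 0.24967723 -0.38844942  0.50105966] [-1.24950564 -1.94648665  5.6922111 ]
down False
push False [-0.08129728  0.04994286  0.00541781] [-0.51554435 -0.17821936  0.24139229]
38.8167
```

View pics/can.png

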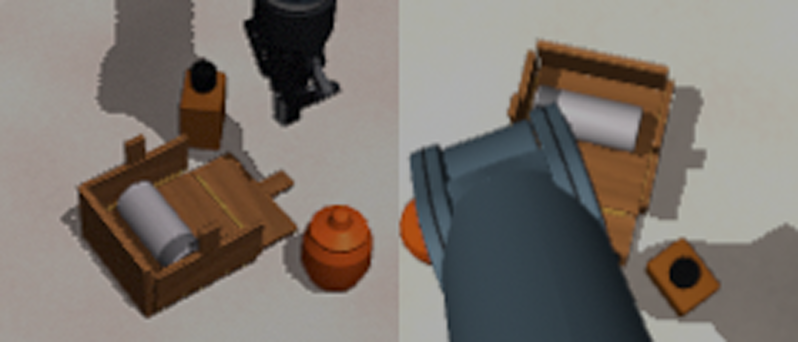

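Can rolled onto the base and lies near the back wall at (155,225) in the scene crop, and both side walls are up. Now the front wall.

```bash
python3 - <<'E'
from raise_ import *
gripper_open()
raise_wall("f",0,n=8,r=70,drop=12,zmin=1)
line_to(read_position()+np.array([-60,0,60]),rate=250); print(read_t())
a=read_camera("scene")["color"][150:270,260:400]; b=read_camera("top")["color"][140:260,250:390]
cv2.imwrite("pics/f.png",cv2.resize(np.hstack([a,b])[:,:,::-1],None,fx=2.85,fy=2.85,interpolation=cv2.INTER_CUBIC))
o=np.array([260,150])
for ang in (1.57,1.45,1.3): print(ang,np.round((proj("scene",world(wall("f",82,0,ang),p[:3]))-o+.5)*2.85))
E
```

```text
descend hit False [450.85204613  65.20135422 -34.94900322] [450.32044476  65.08202188 -35.5       ]
opening 20.439951350694336 [-1.18684946 -0.42266845  5.92815459]
F at 90deg [-3.07181039  0.69021997 -3.28569742]
stop hit False [-4.48621069  0.81087997 -0.58370648] [ 3.96648167 -0.98502332 -0.16732648]
f t 45.4
45.8917
1.57 [225. 155.]
1.45 [233. 151.]
1.3 [243. 148.]
```

View pics/f.png

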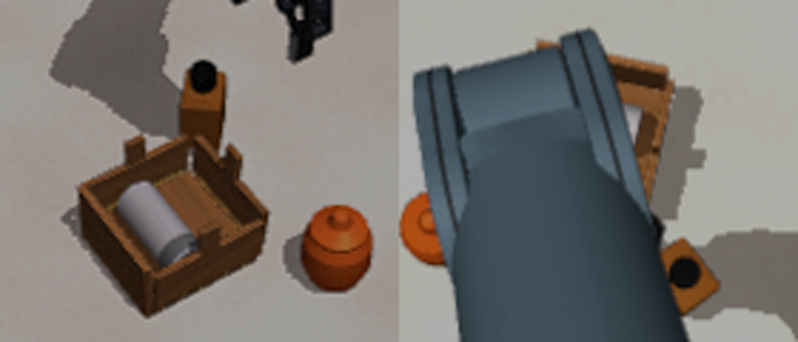

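The box is closed with the can inside, but the front tab tip at about (234,150) suggests the front wall may be a few degrees short, and there was no stop force. I'll nudge the front and left walls onto their stops from outside.

```bash
python3 - <<'E'
from raise_ import *
def L(x,y,z): return world([x,y,z-TZ],p[:3])
grasp(40)
for n,o,q in (("f",np.array([-1,0]),down(p[2]-np.pi/2)),("l",np.array([0,1]),down(p[2]))):
    A=lambda d,z: L(*(o*d),z)
    move_to(A(106,150),q); line_to(A(106,62),rate=220)
    h=line_to(A(75,62),rate=45,stop_force=8); P=read_position()
    print(n,h,"past nominal stop mm",81-np.linalg.norm(P[:2]-p[:2]),read_wrist_force())
    line_to(A(106,62),rate=200); line_to(A(106,150),rate=250)
print(read_t())
a=read_camera("scene")["color"][150:270,260:400]
cv2.imwrite("pics/fin.png",cv2.resize(a[:,:,::-1],None,fx=4,fy=4,interpolation=cv2.INTER_CUBIC))
E
```

```text
f True past nominal stop mm -2.0816459272449634 [-0.17873197 -1.15594034  0.62656817]
l True past nominal stop mm 0.012456308829740692 [0.80403258 0.80234241 1.87022207]
52.1167
```

View pics/fin.png

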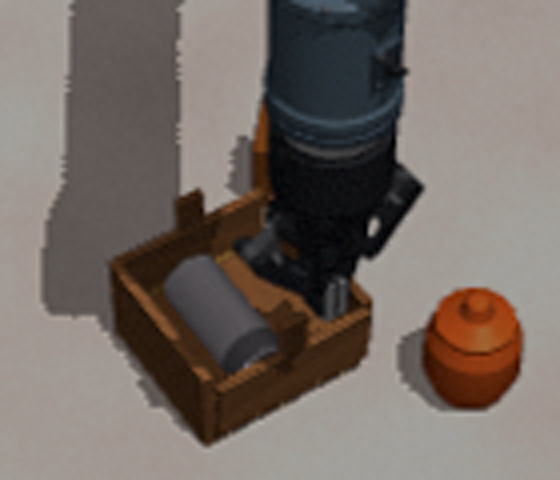

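The gripper shown is high above the left side, clear of the box. The front wall was stopped 2 mm before its nominal stop, so one firmer push will confirm it, then I'll back off and hand in.

```bash
python3 - <<'E'
from raise_ import *
def L(x,y,z): return world([x,y,z-TZ],p[:3])
A=lambda d,z: L(-d,0,z)
move_to(L(-106,0,150),down(p[2]-np.pi/2)); line_to(A(106,62),rate=220)
line_to(A(88,62),rate=150)
h=line_to(A(76,62),rate=30,stop_force=14); P=read_position()
print(h,81-np.linalg.norm(P[:2]-p[:2]),read_wrist_force())
line_to(A(106,62),rate=200); line_to(A(106,160),rate=250)
wait(.2)
a=read_camera("scene")["color"]; R=cv2.cvtColor(a,cv2.COLOR_RGB2HSV)
print(read_t(),read_wrist_force()); cv2.imwrite("pics/end.png",a[:,:,::-1])
# wall silhouette: compare front tab tip patch with model
f0=cv2.imread("pics/scene0.png"); d=cv2.absdiff(f0,a[:,:,::-1]).max(2)
jar=d[210:255,364:394]; print("jar diff",np.percentile(jar,90))
hand_in()
E
```

```text
True -2.198718528412499 [ 0.2391468  -1.2245752  -0.19682334]
55.55 [-0.37592575  0.20579248 -0.56758228]
jar diff 9.0
the job is handed in; nothing more can be done
```

The organiser is up and handed in at about 55.6 s, under the 67 s limit. I raised the right and left walls by their tabs, rolled the can onto the base with shut fingers without lifting it, and then raised the front wall.

**What went wrong:** my first two tries at the right tab closed on nothing. Touching the counter showed the real fingertips sit about 37.5 mm above the TCP the robot reports. With that correction all three tabs gripped at about 21 mm.

**Last checks:**
- **Walls:** I pressed each wall inward from outside until the arm met a set force. Right and left stopped within about 0.5 mm of upright. The front wall met firm resistance about 2.1 mm before its computed upright position, at both 8 N and 14 N. The same spot at nearly double the force suggests it is on its hinge stop, with the organiser about 2 mm nearer the robot than I had fitted.
- **Can:** it lies inside near the back wall, in the last pictures I viewed.
- **Bystanders:** the jar's patch of the image barely changed from the start (difference about 9 of 255). The perfume looked in place by eye in the later pictures. I did not check the brush and the stand separately, but the arm worked well away from them.
- **Not checked:** I had no picture views left after the second front-wall push, so the final state rests on the force readings and the picture before it.

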